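# Tighten a lens retaining ring with a two-pin spanner

## Robot

A 7-joint arm with a two-finger parallel gripper is mounted at the origin on a cart in front of the work surface, level with it; the furniture and walls round the work are solid. World frame = base frame: x ahead of the robot, y to its left, z up, the work surface at z = 0. Lengths are in m, angles in rad, forces in N, time in s.
With the tool pointing down it reaches from about 0.4 to 0.875 m from the base axis. Payload 19.3 kg.
Tool frame: the origin (TCP) lies between the finger pads; the fingertips stand 17 mm ahead of it and the grasp point (between the pads) lies 2 mm behind it (bot.finger_overhang is the distance from the TCP to the fingertips, in m); z points along the fingers, y is the line along which they close (so a half turn about z gives the same grasp; the last joint's range is limited). The gripper opens to 85 mm and grips with 20 to 120 N. Pads are 22 mm wide; open, the fingers measure 114 mm over their backs; the gripper's body (76 mm by 85 mm) begins 54 mm behind the grasp point. The pads swing forward as they close: fully open they stand 13 mm farther back than shut.
Start: joints at [1.074, 0.521, -0.036, 1.599, 0.021, 1.021, -0.113], TCP at [0.259, -0.569, 0.248] pointing down, gripper open.
Joint ranges: [-2.91, 2.91], [-0.3, 2.13], [-1.5, 1.42], [0.17, 2.43], [-1.26, 4.41], [0.16, 1.93], [-2.52, 2.52]. Speed limits (rad/s): [1.89, 1.89, 2.39, 2.39, 3.01, 3.01, 3.01].

## Interface

Orientations are given as [roll, pitch, yaw] about the fixed x, y, z axes, in that order (R = Rz(yaw) Ry(pitch) Rx(roll)).
In Python, from workcell import observe, grab_frame, bot gives the robot as it stands.
- The arm moves only by the shell command python3 -m crank 'ROWS' [FORCE]. ROWS is a JSON object of lists of equal length, an entry for each row: "linear": the shift along the world's x, y, z each as a share of 0.25 m, from -1 to 1, a list of three; "delta_rot": the turn, a rotation vector about the world's x, y, z each as a share of 30 degrees, from -1 to 1, a list of three; "fingers": the opening, from -1 (shut) to 1 (fully open). In form: {"linear": [[dx, dy, dz], ...], "delta_rot": [[rx, ry, rz], ...], "fingers": [fingers, ...]}. A call has 1 to 5 rows; each row is the pose to reach, as a shift and turn from the pose commanded when the call began; what a row does not reach only later rows make up. A row lasts 1/10 s, in which the tool goes at most 50 mm and 8.59 degrees, less where a joint would pass 70% of its speed; a pose out of reach is approached as far as the arm can. A call with a number of a shift or a turn outside -1 to 1 is refused whole. A call with a gripper value outside its range is refused whole. The fingers move at their own pace and stop on an object; FORCE is the grip in N (left out, the last holds). Time passes only in rows, so rows that repeat a pose let the fingers close. It gives the time, the measured TCP pose, the force, the opening and the grip force at its end, in the units of the state.
- observe(): the state, without advancing time (a new reading comes with each control period).
- grab_frame(name): name is "scene" or "top" or "wrist"; returns a dict with "image" (420x560x3 uint8, red, green, blue), "mtx" (3x3 intrinsics, pixels), "xyz" and "orientation" of the camera in the world. Camera axes: x right, y down, z forward; pixel columns grow to the right and rows downward; lengths in m; the calibration is good to about 2 mm. A picture is of the moment at which its call begins. There is no depth.
- bot.job_done(): hands the job in; it is judged then, once.
The state is a dict: "clock": time; "qpos": joint angles; "qd": joint speeds; "joint_efforts": joint torques, N m; "position": TCP position; "tool_rot": TCP orientation; "force": force on the tool from outside, world axes, zero at the start; "moment": the same for the moment, N m; "grip_width": finger opening in m; "finger_force": force on a finger pad.
Only numpy, scipy, OpenCV 4.12 (cv2) and the standard library are available. Lean on these libraries where they do the work, as an engineer would, in place of code of your own. Each camera call takes 0.05 s, during which the arm holds its last target. There are 200 camera calls.

## Task

Take the two-pin spanner from its rest, set both pins fully into the two holes of the brass retaining ring before turning it, and turn the ring clockwise (seen from above) until it stops, where its white dot meets the red line on the lens cell. Then lift the spanner out and stand it upright on its rest again, as it stood. Do not touch the glass lens and leave the vial, the dish and the cup where they are.

Things in the scene. Friction and masses are not known exactly. Their poses are not given: they have to be found in the camera images.
- spanner_grip (a point): Two-pin spanner (loose, 0.15 kg): blue upright handle plate 34 (x) x 18 (y) x 48 mm high on a steel crossbar 62 (x) x 22 (y) x 10 mm thick. The point is the handle plate's centre, 24 mm above the bar's top. z up along the handle, x along the bar from pin to pin. Grip it from above across the 18 mm (fingers close along y). The same after a half turn about z.
- spanner_foot (a point): The same spanner: centre of the bar's underside, 34 mm below spanner_grip; axes as there. Two round steel pins, 5 mm in diameter with chamfered ends, stick out 7 mm below the bar at x = -24 and +24 mm from this point.
- rest_top (a point): Spanner's rest (fixed): dark plate 90 x 70 x 10 mm, in its middle a grey block 26 (x) x 40 (y) mm with a rubber top 24 mm above the worktop. The point is the centre of the block's top. The spanner stands with its bar on the block, its x along the rest's x (either way round), its pins hanging free on either side of the block, about 8 mm to spare each way in x.
- ring_top (a point): Brass retaining ring, 62 mm across, 34 mm opening, 9 mm thick, in a black lens cell 76 mm across, held by three jaws on a 120 x 120 mm grey plate (fixed). The point is the centre of the opening, level with the ring's upper face, 53.5 mm above the worktop; the cell's rim is 2 mm lower. x points to hole a, z up; the frame turns with the ring.
- ring_hole_a (a point): Centre of the mouth of a hole in the ring's upper face, 24 mm from the ring's centre on its +x: 8 mm in diameter, 9 mm deep, with a 1.5 mm chamfer at the mouth. A pin in it has 1.5 mm to spare each way, so the seated spanner has about 3.5 degrees of free turn each way.
- ring_hole_b (a point): The same for the opposite hole, on the ring's -x.
- ring (a joint): Turn of the retaining ring, rad: grows as the ring turns clockwise seen from above; hard stop at 1.35 (tight: the white dot on the ring, a quarter turn anticlockwise from hole a, then meets the red line on the cell's rim); starts between 0 and 0.5. About 0.08 N m of friction, and it stays where it is left.
- lens: The glass lens in the ring's opening, 34 mm across; origin at the centre of its underside, its crown 3 mm below the ring's upper face. Not to be touched.
- vial: Bystander: a small glass vial with a blue cap, 29 mm across, 54 mm high, loose; origin at the centre of its underside.
- dish: Bystander: a glass petri dish with a dark filling, 85 mm across, 16 mm high, loose; origin at the centre of its underside.
- cup: Bystander: a specimen cup with a red lid, 69 mm across, 72 mm high, loose; origin at the centre of its underside.
There are look-alikes about, which are no part of the job. Leave any pink look-alike of the part that bears spanner_grip alone.

How it is judged:
By the outcome, as a careful person would: the job done as asked, in the order asked, and still so for the second after the job is handed in, with the robot touching nothing.
It also fails if it takes over 58 s, if anything falls off the work surface, if the arm or the gripper's body presses on something with over 40 N, if the wrist force passes 120 N, or if a joint passes its speed limit or range.

## Working session

There is one attempt and no reset: what is moved stays moved. The work goes in short steps, Python scripts to look and compute and a shell command to move; the robot and the scene stay as the last step left them, time stands still between calls to the robot, and variables do not carry over. Pictures are saved under pics/ and viewed, at most 10 in all, crops included, and the job is handed in when it is done.

```bash
ls; mkdir -p pics; python3 - <<'E'
from workcell import observe, grab_frame, bot
import cv2,numpy as np,pickle
print(observe())
for n in ["scene","top"]:
    f=grab_frame(n); pickle.dump(f,open(f"pics/{n}0.pkl","wb"))
    cv2.imwrite(f"pics/{n}0.png",f["image"][:,:,::-1]); print(n,f["mtx"],f["xyz"],f["orientation"])
E
```

```text
pics
{'clock': 0.0, 'qpos': array([ 1.07380824,  0.52200173, -0.03632126,  1.600014  ,  0.02121738,
        1.02108849, -0.11282334]), 'qd': array([ 0.00032377, -0.0019196 , -0.00028736,  0.00033292,  0.00107478,
        0.00107649, -0.00012641]), 'joint_efforts': array([ 5.13440518e-04, -9.27096248e+01,  1.98013455e+00, -3.69926226e+01,
        1.79118913e-02,  8.11289123e-03, -4.55775501e-05]), 'position': array([ 0.258546  , -0.56866489,  0.2477313 ]), 'tool_rot': array([-3.14047085e+00,  9.82576650e-05,  4.26758699e-01]), 'force': array([-0.8921996 ,  0.79400441, -0.21089121]), 'moment': array([-0.04316946,  0.00268544, -0.0658365 ]), 'finger_force': 0.0, 'grip_width': 0.0854766242759339}
scene [[489.96324772   0.         279.0934533 ]
 [  0.         489.96324772 210.54193452]
 [  0.           0.           1.        ]] [ 0.20364419 -0.32547839  0.82320149] [-2.44302773 -0.0168601  -0.59926254]
top [[444.69553814   0.         273.73179131]
 [  0.         444.69553814 202.58694951]
 [  0.           0.           1.        ]] [0.44890623 0.16780161 0.91457207] [-2.98560818  0.01796635 -1.59147192]
```

View pics/scene0.png

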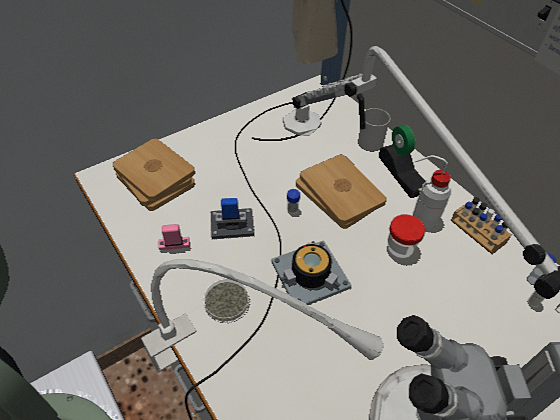

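View pics/top0.png

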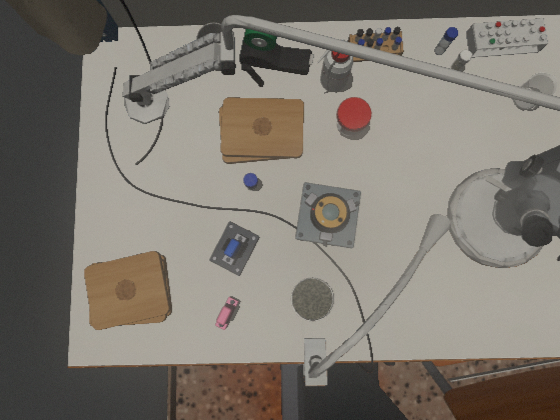

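Scene view: blue spanner on its dark rest at (230,208), pink look-alike at (172,235), ring at (312,264), vial at (293,200), dish at (227,300), and cup at (406,235). In the top view the spanner is at (233,246), pink at (227,312), ring at (331,211).

Candidates for the spanner are the blue handle at top(233,246), the pink one at (227,312), which must be left alone, and the blue vial cap at (250,181). I choose the blue handle on the dark rest.

```bash
cat > h.py <<'E'
import numpy as np,cv2,pickle
from scipy.spatial.transform import Rotation as R
def ray(f,p):
    d=R.from_euler('xyz',f["orientation"]).as_matrix()@np.linalg.inv(f["mtx"])@np.array([p[0],p[1],1.]); return np.array(f["xyz"]),d
def onz(f,p,z):
    o,d=ray(f,p); return o+d*(z-o[2])/d[2]
def tri(f,p,g,q):
    o,d=ray(f,p);a,b=ray(g,q)
    s=np.linalg.lstsq(np.c_[d,-b],a-o,rcond=None)[0]
    x,y=o+d*s[0],a+b*s[1]; return (x+y)/2,np.linalg.norm(x-y)
def proj(f,X):
    c=R.from_euler('xyz',f["orientation"]).as_matrix().T@(np.array(X)-f["xyz"]); c=f["mtx"]@c; return c[:2]/c[2]
def comps(f,lo,hi,box,mn=5):
    h=cv2.cvtColor(f["image"],cv2.COLOR_RGB2HSV); m=cv2.inRange(h,np.array(lo),np.array(hi))
    k=np.zeros_like(m);x0,y0,x1,y1=box;k[y0:y1,x0:x1]=m[y0:y1,x0:x1]
    n,l,s,c=cv2.connectedComponentsWithStats(k)
    return sorted([(s[i,4],c[i],np.argwhere(l==i)[:,::-1].astype(np.float32)) for i in range(1,n) if s[i,4]>=mn],key=lambda t:-t[0])
def rect(P): return cv2.minAreaRect(P.astype(np.float32))
E
python3 - <<'E'
from h import *
t=pickle.load(open("pics/top0.pkl","rb"));s=pickle.load(open("pics/scene0.pkl","rb"))
def show(n,l,z):
    for c in l[:3]:
        W=np.array([onz(f_,p,z)[:2]*1000 for p in c[2]]); print(n,c[0],c[1].round(1),"world",onz(f_,c[1],z)[:2].round(4),"rect mm",rect(W))
f_=t
show("blue",comps(t,(105,120,40),(130,255,255),(205,215,265,280)),.082)
show("brass",comps(t,(10,90,90),(30,255,255),(290,175,370,255),20),.0535)
f_=s
show("sblue",comps(s,(105,120,40),(130,255,255),(205,185,260,240)),.082)
show("sbrass",comps(s,(10,90,90),(30,255,255),(270,235,355,305),20),.0535)
a=cv2.resize(t["image"][215:280,195:270],(450,390),interpolation=cv2.INTER_CUBIC)
b=cv2.resize(t["image"][178:250,292:367],(406,390),interpolation=cv2.INTER_CUBIC)[:,:350]
c=cv2.resize(s["image"][185:245,200:265],(390,360)[:2],interpolation=cv2.INTER_CUBIC)[:200]
d=cv2.resize(s["image"][238:308,270:355],(390,320),interpolation=cv2.INTER_CUBIC)
im=np.zeros((600,800,3),np.uint8); 
a=cv2.resize(t["image"][215:280,195:270],(345,299));b=cv2.resize(t["image"][178:250,292:367],(375,299))
c=cv2.resize(s["image"][185:250,200:265],(299,299));d=cv2.resize(s["image"][238:308,270:355],(363,299))
im[:299,:345]=a;im[:299,400:775]=b;im[301:,:299]=c;im[301:,400:763]=d
cv2.imwrite("pics/crop1.png",im[:,:,::-1])
E
```

```text
blue 101 [231.2 246.9] world [0.4981 0.2614] rect mm ((497.8086853027344, 261.8035888671875), (12.555721282958984, 28.264408111572266), 55.5124397277832)
brass 493 [330.2 211.4] world [0.5646 0.0707] rect mm ((564.1649169921875, 70.67090606689453), (60.40855407714844, 60.06943130493164), 43.09748077392578)
sblue 319 [229.5 207.7] world [0.4873 0.242 ] rect mm ((487.5516052246094, 242.44679260253906), (52.29069137573242, 32.0296630859375), 63.58533477783203)
sbrass 493 [311.9 259.2] world [0.5629 0.0673] rect mm ((563.0343017578125, 68.41445922851562), (59.499755859375, 62.796470642089844), 56.28911590576172)
```

View pics/crop1.png

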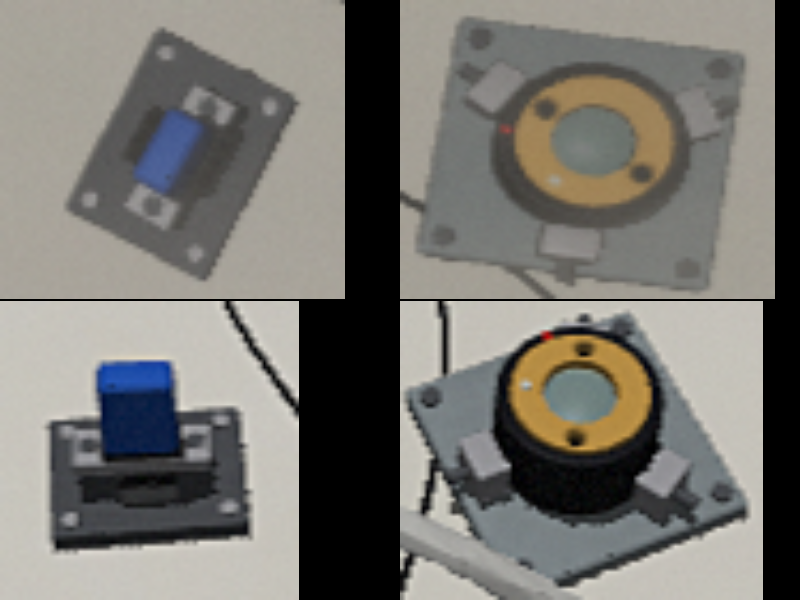

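Choice confirmed: blue spanner on the dark rest, pins either side of the block. The ring's holes, white dot and red line show clearly. I'll compute poses and check the lamp and microscope heights.

```bash
python3 - <<'E'
from h import *
t=pickle.load(open("pics/top0.pkl","rb"));s=pickle.load(open("pics/scene0.pkl","rb"))
T=lambda x,y:(292+(x-400)/5,178+y/4.153)
S=lambda x,y:(270+(x-400)/4.27,238+(y-301)/4.27)
for n,p,q in [("h1",(545,107),(584,349)),("h2",(642,173),(576,438)),("dot",(554,180),(526,384)),("red",(507,130),(546,336))]:
    print(n,onz(t,T(*p),.0535),onz(s,S(*q),.0535),tri(t,T(*p),s,S(*q)))
T2=lambda x,y:(195+x/4.6,215+y/4.6); S2=lambda x,y:(200+x/4.6,185+(y-301)/4.6)
for n,p,q in [("end1",(209,107),(196,441)),("end2",(152,206),(86,443))]:
    print(n,onz(t,T2(*p),.034),onz(s,S2(*q),.034))
print("plate", rect(np.array([onz(t,T2(*p),.01)[:2]*1000 for p in [(163,30),(298,100),(205,280),(66,208)]])))
print("plateS", rect(np.array([onz(s,S2(*p),.01)[:2]*1000 for p in [(52,422),(238,408),(248,535),(57,548)]])))
for n,p,q in [("goose head",(440,222),(372,345)),("goose base",(315,360),(168,340)),("scope eyepiece",(537,230),(415,335)),("big arm elbow",(228,25),(375,52)),("cup lid",(354,114),(406,230)),("goose mid",(385,310),(290,300))]:
    print(n,tri(t,p,s,q))
print("edge",onz(t,(370,365),0),"base px",proj(t,(0,0,0)),proj(s,(0,0,.3)))
E
```

```text
h1 [0.58012922 0.08807983 0.0535    ] [0.57871954 0.08446454 0.0535    ] (array([0.58116751, 0.08746329, 0.04802912]), np.float64(0.0004573470428694647))
h2 [0.54801408 0.05161579 0.0535    ] [0.54719759 0.04828871 0.0535    ] (array([0.54893495, 0.05076832, 0.04872526]), np.float64(0.0008351901250144921))
dot [0.54549795 0.08587281 0.0535    ] [0.54572012 0.08351024 0.0535    ] (array([0.54639532, 0.08529095, 0.05061996]), np.float64(0.001289931472878886))
red [0.56954085 0.10329609 0.0535    ] [0.56869492 0.09980505 0.0535    ] (array([0.57063089, 0.10271404, 0.04853696]), np.float64(0.000883367866451318))
end1 [0.51767998 0.2482419  0.034     ] [0.51765531 0.24539346 0.034     ]
end2 [0.47586068 0.27304974 0.034     ] [0.4756596  0.27182798 0.034     ]
plate ((499.2940979003906, 262.3166809082031), (69.08218383789062, 88.95072937011719), 61.683345794677734)
plateS ((498.05615234375, 256.13677978515625), (75.34527587890625, 87.42376708984375), 62.13621139526367)
goose head (array([ 0.53592399, -0.13278136,  0.07234485]), np.float64(0.0026957368235620977))
goose base (array([ 0.27212992,  0.10609018, -0.01815445]), np.float64(0.0040757949521792874))
scope eyepiece (array([ 0.5017761 , -0.20208248,  0.26688794]), np.float64(0.00044766959692316854))
big arm elbow (array([0.80702454, 0.23560858, 0.3216262 ]), np.float64(0.0072260582142222845))
cup lid (array([0.75867648, 0.01638146, 0.05913283]), np.float64(0.002008164252766488))
goose mid (array([ 0.4107454 , -0.01627914,  0.16807164]), np.float64(0.061866158302181305))
edge [ 0.26615275 -0.00091556  0.        ] base px [377.25306051 513.76766544] [-77.72825079 423.11044858]
```

```bash
python3 -m crank '{"linear":[[0,0,0.8],[0,0,0.8],[0,0,0.8],[0,0,0.8],[0,0,0.8]],"delta_rot":[[0,0,1],[0,0,1],[0,0,1],[0,0,1],[0,0,1]],"fingers":[1,1,1,1,1]}' 60
python3 -m crank '{"linear":[[0.25,0.95,0],[0.25,0.95,0],[0.25,0.95,0],[0.25,0.95,0],[0.25,0.95,0]],"delta_rot":[[0,0,1],[0,0,1],[0,0,1],[0,0,1],[0,0,1]],"fingers":[1,1,1,1,1]}'
python3 -c "
from workcell import observe;o=observe();print(o['qpos'],o['position'],o['tool_rot'])"
```

```text
clock: 0.6
position: [0.2591, -0.57, 0.4548]
tool_rot: [3.134, 0.004, 0.953]
force: [-0.7, -0.6, -0.5]
grip_width: 0.0855
finger_force: 0.0
clock: 1.1
position: [0.3213, -0.3291, 0.4481]
tool_rot: [-3.141, 0.0, 1.477]
force: [1.8, -0.1, 0.6]
grip_width: 0.0854
finger_force: 0.0
[ 0.99135141  0.10059344 -0.35557659  1.68500588  0.03598149  1.3625669
  0.53637184] [ 0.32128448 -0.3291049   0.4481179 ] [-3.14130924e+00  1.04567997e-04  1.47719062e+00]
```

```bash
python3 -m crank '{"linear":[[0.25,0.95,0],[0.25,0.95,0],[0.25,0.95,0],[0.25,0.95,0],[0.25,0.95,0]],"delta_rot":[[0,0,1],[0,0,1],[0,0,1],[0,0,1],[0,0,1]],"fingers":[1,1,1,1,1]}'
python3 -m crank '{"linear":[[0.25,0.95,0],[0.25,0.95,0],[0.25,0.95,0],[0.25,0.95,0],[0.25,0.95,0]],"delta_rot":[[0,0,1],[0,0,1],[0,0,1],[0,0,1],[0,0,1]],"fingers":[1,1,1,1,1]}'
python3 -m crank '{"linear":[[0,0.3,-0.6],[0,0.3,-0.6],[0,0.3,-0.6],[0,0.3,-0.6],[0,0.3,-0.6]],"delta_rot":[[0,0,0.2],[0,0,0.2],[0,0,0.2],[0,0,0.2],[0,0,0.2]],"fingers":[1,1,1,1,1]}'
python3 - <<'E'
from h import *
from workcell import observe,grab_frame
o=observe();print(o['qpos'],o['position'],o['tool_rot'])
f=grab_frame("wrist");pickle.dump(f,open("pics/w1.pkl","wb"));print(f["xyz"],f["orientation"]);cv2.imwrite("pics/w1.png",f["image"][:,:,::-1])
E
```

```text
clock: 1.6
position: [0.3837, -0.0916, 0.4483]
tool_rot: [3.142, 0.001, 2.001]
force: [1.3, -0.6, 0.7]
grip_width: 0.0856
finger_force: 0.0
clock: 2.1
position: [0.4462, 0.1457, 0.4483]
tool_rot: [3.141, 0.0, 2.524]
force: [1.8, -1.9, -0.1]
grip_width: 0.0856
finger_force: 0.0
clock: 2.6
position: [0.445, 0.2192, 0.2962]
tool_rot: [-3.139, -0.003, 2.628]
force: [0.3, -0.4, 0.1]
grip_width: 0.0855
finger_force: 0.0
[ 0.13709596  0.37974717 -0.91852276  1.83728351  0.33533332  1.09393499
  0.15219641] [0.44498594 0.21917911 0.29615456] [-3.13906595 -0.00324683  2.62810295]
[0.37847903 0.25776252 0.42233973] [2.8417129  0.00287309 1.0568557 ]
```

View pics/w1.png

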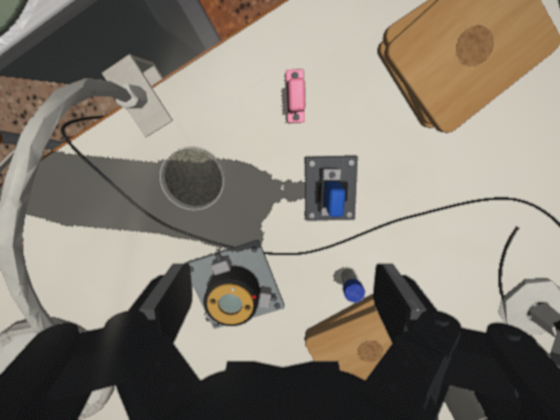

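Wrist view: spanner and rest at (331,188), bar vertical in the picture and so aligned with the tool. The ring is at (231,297) and the pink look-alike at (295,95).

```bash
python3 - <<'E'
from h import *
w=pickle.load(open("pics/w1.pkl","rb"))
# plate: dark grey
for nm,lo,hi,z in [("plate",(0,0,20),(180,110,105),.01),("blue",(105,120,30),(130,255,255),.082),("bluetop",(105,120,120),(130,255,255),.082)]:
    for c in comps(w,lo,hi,(298,150,364,226),60)[:2]:
        W=np.array([onz(w,p,z)[:2]*1000 for p in c[2]]); print(nm,c[0],c[1],rect(W),c[2].min(0),c[2].max(0))
im=cv2.resize(w["image"][145:230,290:375],(595,595),interpolation=cv2.INTER_CUBIC);cv2.imwrite("pics/c2.png",im[:,:,::-1])
E
```

```text
plate 2254 [327.10204082 184.87089618] ((495.6364440917969, 259.1187744140625), (77.5817642211914, 87.23152923583984), 62.08126449584961) [298. 156.] [356. 219.]
blue 635 [334.38267717 198.41259843] ((490.5545349121094, 261.0394592285156), (23.91248893737793, 39.93557357788086), 60.60930252075195) [324. 182.] [345. 216.]
bluetop 385 [336.7038961  202.54285714] ((495.4051513671875, 261.4703063964844), (16.040557861328125, 32.03407287597656), 59.95521926879883) [329. 189.] [344. 216.]
```

View pics/c2.png

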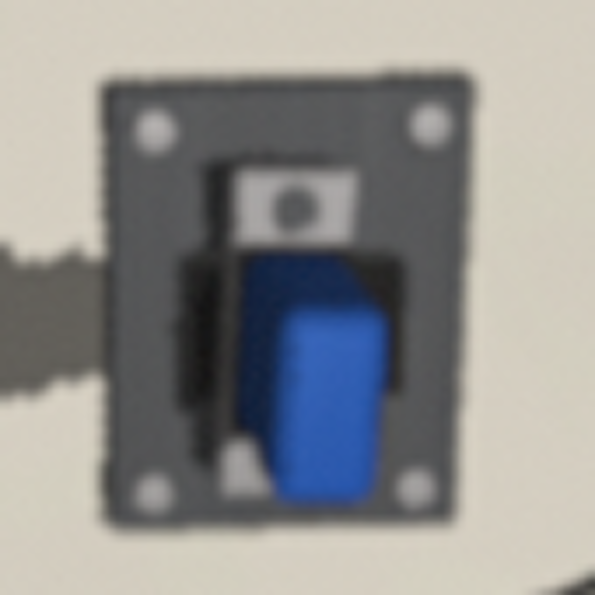

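```bash
python3 -m crank '{"linear":[[0.2,0.17,0],[0.2,0.17,-0.2],[0.2,0.17,-0.56],[0.2,0.17,-0.56],[0.2,0.17,-0.56]],"delta_rot":[[0,0,-0.02],[0,0,-0.02],[0,0,-0.02],[0,0,-0.02],[0,0,-0.02]],"fingers":[1,1,1,1,1]}'
python3 -m crank '{"linear":[[0,0,0],[0,0,0]],"delta_rot":[[0,0,0],[0,0,0]],"fingers":[0.1,0.1]}'
python3 - <<'E'
from h import *
from workcell import observe,grab_frame
o=observe();print(o['qpos'],o['position'],o['tool_rot'],o['grip_width'])
f=grab_frame("wrist");pickle.dump(f,open("pics/w2.pkl","wb"));cv2.imwrite("pics/w2.png",f["image"][:,:,::-1])
for c in comps(f,(105,120,100),(130,255,255),(150,100,450,420),300)[:3]:
    W=np.array([onz(f,p,.082)[:2]*1000 for p in c[2]]); print(c[0],c[1],rect(W))
E
```

```text
clock: 3.15
position: [0.4953, 0.259, 0.1555]
tool_rot: [-3.137, -0.003, 2.614]
force: [0.7, 0.2, 1.5]
grip_width: 0.0852
finger_force: 0.0
clock: 3.35
position: [0.4976, 0.2614, 0.1613]
tool_rot: [3.138, 0.002, 2.614]
force: [0.3, 0.4, 1.5]
grip_width: 0.0586
finger_force: 0.0
[-0.04328192  0.64130982 -0.78249956  1.82226522  0.5645295   0.91135264
 -0.04081521] [0.49760226 0.26142642 0.16133501] [3.13848552e+00 2.27945525e-03 2.61437481e+00] 0.05864733189159632
577 [321.13864818 348.61005199] ((605.7239379882812, 235.70150756835938), (23.420713424682617, 22.602954864501953), 59.63441848754883)
```

View pics/w2.png

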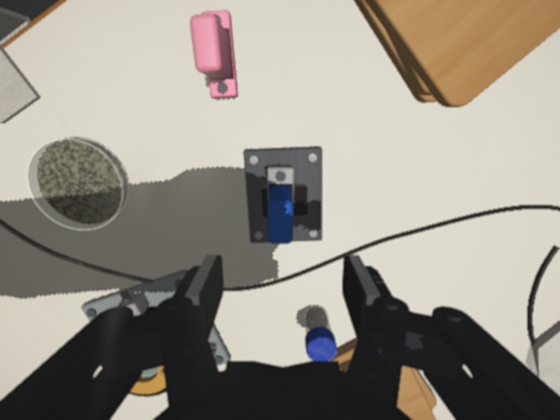

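```bash
python3 - <<'E'
from h import *
f=pickle.load(open("pics/w2.pkl","rb"))
c=comps(f,(105,120,20),(130,255,255),(250,170,315,255),100)[0]
print(c[0],c[2].min(0),c[2].max(0),rect(c[2]))
for z,r in ((.082,(280,243)),(.034,(280,184))): pass
r=rect(c[2]); print(cv2.boxPoints(r))
# lower rows = handle top face far edge; columns give lateral position
for y in (195,205,215,225,235,241):
    x=c[2][c[2][:,1]==y][:,0]; print(y,x.min(),x.max())
print("far top edge",onz(f,(280,242.5),.082),"near base edge",onz(f,(280,c[2][:,1].min()),.034))
print("handle centre px",proj(f,(.4965,.2615,.082)))
cv2.imwrite("pics/c3.png",cv2.resize(f["image"][140:260,220:340],(600,600),interpolation=cv2.INTER_CUBIC)[:,:,::-1]*1)
E
```

```text
1359 [267. 185.] [293. 242.] ((280.0, 213.5), (57.0, 26.0), 90.0)
[[267. 185.]
 [293. 185.]
 [293. 242.]
 [267. 242.]]
195 270.0 290.0
205 267.0 293.0
215 267.0 292.0
225 268.0 292.0
235 268.0 291.0
241 270.0 288.0
far top edge [0.50889337 0.25382305 0.082     ] near base edge [0.48237585 0.26911766 0.034     ]
handle centre px [280.51448759 223.34938382]
```

View pics/c3.png

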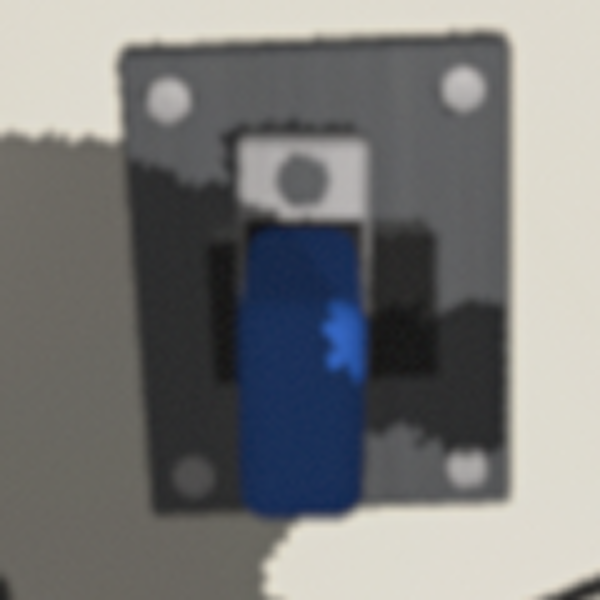

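Close crop: handle at px (280,214) of the wrist image, with its centre within 2 mm of the TCP. The fit is good, so I descend.

```bash
python3 -m crank '{"linear":[[-0.006,0,-0.15],[-0.006,0,-0.3],[-0.006,0,-0.36],[-0.006,0,-0.36],[-0.006,0,-0.36]],"delta_rot":[[0,0,0],[0,0,0],[0,0,0],[0,0,0],[0,0,0]],"fingers":[0.1,0.1,0.1,0.1,0.1]}'
python3 -m crank '{"linear":[[0,0,0],[0,0,0],[0,0,0]],"delta_rot":[[0,0,0],[0,0,0],[0,0,0]],"fingers":[0.1,0.1,0.1]}'
```

```text
clock: 3.9
position: [0.4955, 0.2617, 0.07]
tool_rot: [3.14, 0.001, 2.615]
force: [0.4, -0.4, 0.0]
grip_width: 0.047
finger_force: 0.0
clock: 4.2
position: [0.4951, 0.2612, 0.0691]
tool_rot: [3.141, 0.001, 2.615]
force: [0.5, 0.4, 0.3]
grip_width: 0.0473
finger_force: 0.0
```

```bash
python3 -m crank '{"linear":[[0,0,-0.044],[0,0,-0.044],[0,0,-0.044],[0,0,-0.044],[0,0,-0.044]],"delta_rot":[[0,0,0],[0,0,0],[0,0,0],[0,0,0],[0,0,0]],"fingers":[0.1,0.1,-0.3,-1,-1]}' 80
python3 -m crank '{"linear":[[0,0,0],[0,0,0],[0,0,0],[0,0,0],[0,0,0]],"delta_rot":[[0,0,0],[0,0,0],[0,0,0],[0,0,0],[0,0,0]],"fingers":[-1,-1,-1,-1,-1]}'
python3 -c "
from workcell import observe;o=observe();print(o['position'],o['tool_rot'])"
```

```text
clock: 4.7
position: [0.4947, 0.2611, 0.0574]
tool_rot: [3.142, 0.0, 2.615]
force: [0.3, -0.3, -0.4]
grip_width: 0.0171
finger_force: 77.9
clock: 5.2
position: [0.4947, 0.2611, 0.0574]
tool_rot: [3.141, 0.0, 2.615]
force: [-0.3, 0.2, 2.4]
grip_width: 0.017
finger_force: 78.1
[0.49471675 0.26114923 0.05737567] [3.14145801e+00 3.84550868e-05 2.61544916e+00]
```

```bash
python3 -m crank '{"linear":[[0,0,0.1],[0,0,0.3],[0,0,0.56],[0,0,0.56],[0,0,0.56]],"delta_rot":[[0,0,0],[0,0,0],[0,0,0],[0,0,0],[0,0,0]],"fingers":[-1,-1,-1,-1,-1]}'
python3 -m crank '{"linear":[[0.05,-0.1,0],[0.05,-0.2,0],[0.05,-0.3,0],[0.05,-0.3,0],[0.05,-0.3,0]],"delta_rot":[[0,0,-0.25],[0,0,-0.5],[0,0,-0.75],[0,0,-1],[0,0,-1]],"fingers":[-1,-1,-1,-1,-1]}'
python3 -m crank '{"linear":[[0.05,-0.1,0],[0.05,-0.2,0],[0.05,-0.3,0],[0.05,-0.3,0],[0.05,-0.3,0]],"delta_rot":[[0,0,-0.25],[0,0,-0.5],[0,0,-0.75],[0,0,-1],[0,0,-1]],"fingers":[-1,-1,-1,-1,-1]}'
python3 -m crank '{"linear":[[0.05,-0.1,0],[0.05,-0.2,0],[0.05,-0.29,0],[0.05,-0.29,0],[0.05,-0.29,0]],"delta_rot":[[0,0,-0.25],[0,0,-0.5],[0,0,-0.75],[0,0,-1],[0,0,-1]],"fingers":[-1,-1,-1,-1,-1]}'
python3 -m crank '{"linear":[[0,0,0],[0,0,0],[0,0,0],[0,0,0]],"delta_rot":[[0,0,-0.2],[0,0,-0.37],[0,0,-0.37],[0,0,-0.37]],"fingers":[-1,-1,-1,-1]}'
python3 - <<'E'
from h import *
from workcell import observe,grab_frame
o=observe();print(o['qpos'],o['position'],o['tool_rot'],o['grip_width'])
f=grab_frame("wrist");pickle.dump(f,open("pics/w3.pkl","wb"));cv2.imwrite("pics/w3.png",f["image"][:,:,::-1]);print(f["xyz"],f["orientation"])
E
```

```text
clock: 5.7
position: [0.4956, 0.2613, 0.1993]
tool_rot: [3.139, 0.002, 2.615]
force: [0.3, -0.8, -1.4]
grip_width: 0.0172
finger_force: 78.3
clock: 6.2
position: [0.5069, 0.1851, 0.196]
tool_rot: [-3.14, 0.0, 2.088]
force: [-1.2, -0.7, -1.6]
grip_width: 0.017
finger_force: 78.2
clock: 6.7
position: [0.5195, 0.111, 0.1965]
tool_rot: [-3.141, 0.0, 1.569]
force: [-0.4, 0.4, -1.5]
grip_width: 0.0173
finger_force: 78.2
clock: 7.2
position: [0.5321, 0.0391, 0.1967]
tool_rot: [-3.141, 0.001, 1.049]
force: [-0.7, 0.8, -0.3]
grip_width: 0.0173
finger_force: 78.2
clock: 7.6
position: [0.5321, 0.0395, 0.197]
tool_rot: [-3.141, 0.0, 0.86]
force: [-0.8, -0.7, -1.4]
grip_width: 0.0173
finger_force: 78.2
[ 0.09999884  0.4631727  -0.38022048  1.87786658  0.22370353  0.84256422
 -1.10477121] [0.53206608 0.03950018 0.19697885] [-3.14110243e+00  2.67437359e-04  8.59782558e-01] 0.017283647983709547
[0.58180328 0.09841127 0.32292459] [ 2.83664325e+00  1.45197201e-03 -7.11510336e-01]
```

View pics/w3.png

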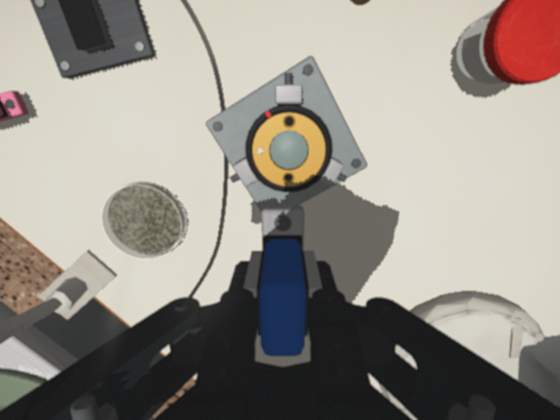

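Wrist view: ring holes at about (289,121) and (288,177), white dot (262,151), red line (267,115). The held spanner's bar-end mark is at (283,222).

```bash
cat > meas.py <<'E'
from h import *
import sys
f=pickle.load(open(sys.argv[1],"rb")); px,py,pz,yaw=map(float,sys.argv[2:6])
h=cv2.cvtColor(f["image"],cv2.COLOR_RGB2HSV)
b=comps(f,(10,90,60),(30,255,255),(200,60,400,215),200)[0]
hull=cv2.convexHull(b[2].astype(np.int32)); m=np.zeros(h.shape[:2],np.uint8); cv2.fillConvexPoly(m,hull,255)
g=f["image"].max(2); d=((g<85)&(m>0)).astype(np.uint8)
n,l,s,c=cv2.connectedComponentsWithStats(d)
e=cv2.fitEllipse(hull); print("ring ellipse",e,onz(f,e[0],.0535))
H=[]
for i in range(1,n):
    if s[i,4]>=15:
        w=onz(f,c[i],.0535); H.append((s[i,4],c[i].round(1),w)); print(s[i,4],c[i].round(1),w.round(4))
H=sorted(H,key=lambda t:-t[0])[:2]; a,bb=H[0][2],H[1][2]; v=a-bb
print("mid",((a+bb)/2).round(4),"sep",np.linalg.norm(v).round(4),"dir deg",np.degrees(np.arctan2(v[1],v[0]))%180)
k=comps(f,(0,0,20),(180,120,110),(272,213,294,232),10)
for q in k[:2]:
    w=onz(f,q[1],pz-.0234)-[px,py,0]; print("mark",q[0],q[1],"tool x,y",w[0]*np.cos(yaw)+w[1]*np.sin(yaw),w[0]*np.sin(yaw)-w[1]*np.cos(yaw))
for n,lo,hi in (("dot",(0,0,200),(180,60,255)),("red",(0,150,120),(8,255,255))):
    for q in comps(f,lo,hi,(225,95,350,205),4)[:2]: print(n,q[0],q[1],onz(f,q[1],.053).round(4))
E
python3 meas.py pics/w3.pkl .5321 .0395 .197 .8598
```

```text
ring ellipse ((288.361083984375, 148.6876220703125), (74.73361206054688, 75.83304595947266), 39.23301315307617) [0.56416506 0.07062878 0.0535    ]
50 [288.8 120.7] [0.5794 0.0879 0.0535]
17 [318. 126.] [0.5951 0.0687 0.0535]
43 [287.9 177.5] [0.5477 0.0518 0.0535]
42 [299.3 182.8] [0.5521 0.0416 0.0535]
mid [0.5635 0.0699 0.0535] sep 0.048 dir deg 48.640766568442224
mark 343 [284.25364431 222.74927114] tool x,y 0.021691964287144552 -3.561781237297959e-05
dot 475 [237.53684211 193.95578947] [0.5037 0.0697 0.053 ]
dot 272 [344.  105.5] [0.6215 0.0675 0.053 ]
red 29 [268.         114.20689655] [0.5697 0.1031 0.053 ]
```

```bash
python3 - <<'E'
from h import *
f=pickle.load(open("pics/w3.pkl","rb"));px,py,pz,yaw=.5321,.0395,.197,.8598
g=cv2.cvtColor(f["image"],cv2.COLOR_RGB2GRAY); print(g[206:240:2,262:306:3])
def off(p,z):
    w=onz(f,p,z)-[px,py,0]; return (w[0]*np.cos(yaw)+w[1]*np.sin(yaw),w[0]*np.sin(yaw)-w[1]*np.cos(yaw))
for p in ((283,222),(283,208)): print(off(p,pz-.0234))
dot=np.argwhere((f["image"].min(2)>170)[140:162,252:275])[:,::-1]; print(len(dot),dot.mean(0)+[252,140],onz(f,dot.mean(0)+[252,140],.0535))
c=np.array([.5638,.0702]); d=onz(f,dot.mean(0)+[252,140],.0535)[:2]-c; r=onz(f,(268,114.2),.0515)[:2]-c
print(np.degrees([np.arctan2(*d[::-1]),np.arctan2(*r[::-1])]),np.hypot(*d),np.hypot(*r))
E
```

```text
[[ 73  71  72  73  73  72  72  72  73  73  71  64  66  79 102]
 [ 75  88  87  86  87  87  87  86  87  83  70  67  69  68 100]
 [105 134 132 131 135 132 133 114 133  98  74  76  77  73  94]
 [137 161 158 159 162 159 145  92 144  80  78  80  80  77  87]
 [144 171 166 170 172 158  99  70  90  77  80  80  80  78  88]
 [142 172 168 170 174 130  49  48  55  76  79  79  80  77  91]
 [141 172 168 169 165  98  52  47  47  61  79  81  80  79  90]
 [138 172 168 170 145  76  47  46  46  50  78  80  80  78  89]
 [139 172 168 169 126  86  49  47  47  48  77  80  80  77  88]
 [152 171 167 170 132  89  54  47  47  47  78  80  80  77  91]
 [151 171 168 170 147  60  47  47  46  51  79  79  80  76  94]
 [151 171 168 167 106  53  45  47  47  64  81  81  80  78  94]
 [150 172 167 131  78  74  57  53  62  77  80  80  80  78  94]
 [160 172 133  83  80  78  79  76  79  78  79  81  80  77  93]
 [158 137  74  68  68  66  67  66  68  67  67  68  67  70  94]
 [145  45  29  28  29  30  28  29  27  30  29  29  26  41  95]
 [129  15  20  26  29  28  30  26  29  27  25  25  21  33 100]]
(np.float64(0.022097994868123243), np.float64(-0.0006739478707558297))
(np.float64(0.02957204729463194), np.float64(-0.0006751210289669442))
20 [259.75 150.25] [0.54477202 0.0855961  0.0535    ]
[141.02266495  79.95613133] 0.024476600175499928 0.033457407026158376
```

```bash
python3 -m crank '{"linear":[[0.132,0.127,0],[0.132,0.127,-0.1],[0.132,0.127,-0.25],[0.132,0.127,-0.35],[0.132,0.127,-0.368]],"delta_rot":[[0,0,-0.02],[0,0,-0.02],[0,0,-0.02],[0,0,-0.02],[0,0,-0.02]],"fingers":[-1,-1,-1,-1,-1]}'
python3 -m crank '{"linear":[[0,0,0],[0,0,0],[0,0,0]],"delta_rot":[[0,0,0],[0,0,0],[0,0,0]],"fingers":[-1,-1,-1]}'
python3 - <<'E'
from h import *
from workcell import observe,grab_frame
o=observe();print(o['position'],o['tool_rot'],o['force'],o['moment'])
F={n:grab_frame(n) for n in ("wrist","scene","top")};pickle.dump(F,open("pics/F4.pkl","wb"))
w=F["wrist"]["image"];s=F["scene"]["image"];t=F["top"]["image"]
c=proj(F["wrist"],(.5638,.0702,.06)).astype(int);print(c)
p=proj(F["scene"],(.5638,.0702,.06)).astype(int);q=proj(F["top"],(.5638,.0702,.06)).astype(int)
im=np.zeros((600,800,3),np.uint8)
im[:,:400]=cv2.resize(w[c[1]-120:c[1]+120,c[0]-80:c[0]+80],(400,600)) if c[1]<300 else cv2.resize(w[180:420,200:360],(400,600))
im[:300,400:]=cv2.resize(s[p[1]-30:p[1]+30,p[0]-40:p[0]+40],(400,300),interpolation=cv2.INTER_CUBIC)
im[300:,400:]=cv2.resize(t[q[1]-30:q[1]+30,q[0]-40:q[0]+40],(400,300),interpolation=cv2.INTER_CUBIC)
cv2.imwrite("pics/c4.png",im[:,:,::-1]);print(p,q)
E
```

```text
clock: 8.15
position: [0.5637, 0.0704, 0.1026]
tool_rot: [-3.139, 0.003, 0.845]
force: [0.7, 0.4, -1.4]
grip_width: 0.017
finger_force: 78.3
clock: 8.45
position: [0.5659, 0.0704, 0.1067]
tool_rot: [3.14, -0.002, 0.841]
force: [-0.0, 0.5, -0.7]
grip_width: 0.0171
finger_force: 78.3
[0.56592094 0.07038409 0.10666558] [ 3.14033825e+00 -1.56179068e-03  8.40906853e-01] [-0.00906583  0.4670795  -0.67858447] [ 0.00092584  0.00841148 -0.02247637]
[281 245]
[311 255] [330 211]
```

View pics/c4.png

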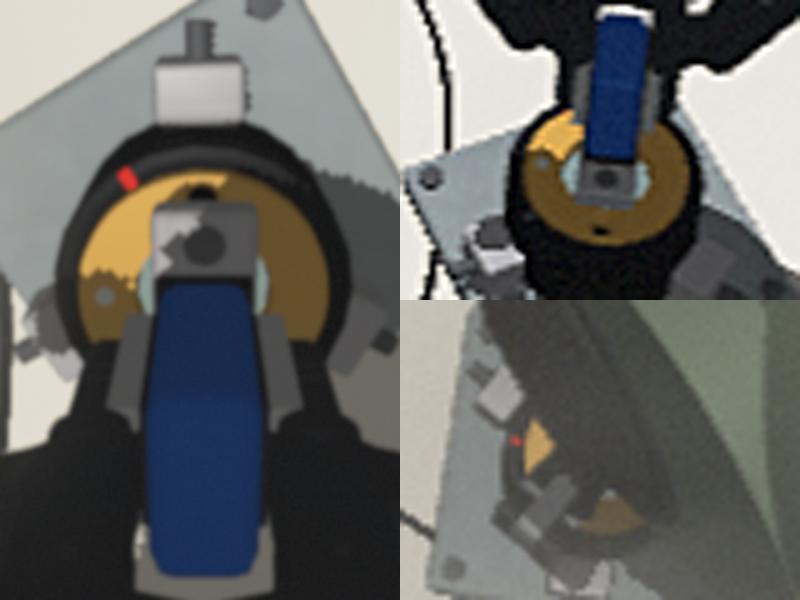

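```bash
python3 - <<'E'
from h import *
F=pickle.load(open("pics/F4.pkl","rb"));yaw=.841;T=np.array([.5659,.0704,.1067])
def tl(w,o): w=w[:2]-o[:2]; return np.round([1000*(w[0]*np.cos(yaw)+w[1]*np.sin(yaw)),1000*(w[0]*np.sin(yaw)-w[1]*np.cos(yaw))],2)
s,w,t=F["scene"],F["wrist"],F["top"];z=T[2]-.0234
print("scene mark",tl(onz(s,(312.4,260.6),z),T),"hole b",tl(onz(s,(311.2,271),.0535),T))
print("wrist mark",tl(onz(w,(283,222.4),z),T),"hole a top edge",tl(onz(w,(282.2,199.3),.0535),T))
print("top mark",tl(onz(t,(330-40+130/5,211-30+215/5),z),T)) 
for n,f in F.items(): print(n,proj(f,(.5638,.0702,.0535)))
C=np.array([.5638,.0702]);print("ring centre est",tl(C,T))
for n in("scene","wrist"):
  f=F[n];g=cv2.cvtColor(f["image"],cv2.COLOR_RGB2GRAY)
  print(n);print(g[266:276,304:319] if n=="scene" else g[196:208,272:294:1])
E
```

```text
scene mark [-27.91   0.86] hole b [-30.97   0.95]
wrist mark [21.93 -0.61] hole a top edge [25.64 -1.01]
top mark [  4.29 -42.03]
wrist [281.55503617 241.30595506]
scene [311.31865194 257.89674978]
top [330.49380115 211.827426  ]
ring centre est [-1.55 -1.43]
scene
[[72 74 72 75 71 69 70 79 90 70 75 79 80 77 72]
 [71 75 76 74 74 74 83 81 80 74 78 69 76 75 74]
 [77 72 72 76 76 78 77 78 78 73 73 73 75 75 73]
 [75 75 76 77 73 70 73 77 74 70 74 72 76 74 74]
 [77 76 74 76 73 53 32 44 60 71 74 75 79 74 76]
 [67 77 77 76 78 56  1  0 29 61 74 74 74 76 75]
 [24 46 69 80 81 82 81 83 79 78 78 75 79 76 79]
 [16 13 20 30 44 65 71 83 79 81 84 74 51 43 36]
 [10 12  9  6  6  9 14 15 15 21 25 13  9  9  9]
 [20 15 11 16 10 17 13 12 12 10  9 11 15 18  8]]
wrist
[[160 166 169 169 171 175 176 174 170 169 167 171 172 173 175 177 177 172
  153 121  89  77]
 [178 178 168 156 158 167 167 159 149 144 143 151 155 160 170 180 180 168
  141 107  85  80]
 [175 165 142 119 121 134 133 118 102  95  95 106 114 124 145 164 164 143
  111  88  80  80]
 [151 134 108  86  84  91  85  71  58  50  52  61  70  84 109 130 132 110
   88  81  80  80]
 [115  98  83  72  68  59  48  37  29  26  28  30  36  51  73  90  94  86
   79  80  81  81]
 [ 88  79  75  69  56  42  27  14  10  17  13  14  21  28  47  64  74  77
   79  80  81  82]
 [ 79  77  74  65  47  29  16  14  10  18  14  13  16  20  32  49  65  74
   80  81  82  81]
 [ 79  76  74  64  42  22  18  17  18  16  14  19  12  14  23  44  63  74
   77  80  82  81]
 [ 78  76  73  65  46  34  29  32  33  33  32  33  33  29  33  46  62  73
   77  81  80  81]
 [ 77  75  73  69  60  55  55  55  56  55  57  56  55  52  52  57  67  71
   73  76  76  76]
 [ 76  75  76  72  73  71  72  73  73  74  74  71  67  65  64  65  69  70
   69  71  70  72]
 [ 79  80  82  80  80  80  81  81  82  82  80  74  70  69  69  69  68  70
   69  69  68  68]]
```

```bash
python3 -m crank '{"linear":[[-0.001,0.001,-0.02],[-0.001,0.001,-0.03],[-0.001,0.001,-0.04],[-0.001,0.001,-0.04],[-0.001,0.001,-0.04]],"delta_rot":[[0,0,0.015],[0,0,0.015],[0,0,0.015],[0,0,0.015],[0,0,0.015]],"fingers":[-1,-1,-1,-1,-1]}'
python3 -m crank '{"linear":[[0,0,-0.005],[0,0,-0.01],[0,0,-0.015],[0,0,-0.02],[0,0,-0.025]],"delta_rot":[[0,0,0],[0,0,0],[0,0,0],[0,0,0],[0,0,0]],"fingers":[-1,-1,-1,-1,-1]}'
python3 -c "
from workcell import observe;o=observe();print(o['position'],o['tool_rot'],o['force'],o['moment'])"
```

```text
clock: 9.1
position: [0.5649, 0.0706, 0.0952]
tool_rot: [-3.141, 0.0, 0.848]
force: [-0.2, 0.7, -0.8]
grip_width: 0.0169
finger_force: 78.3
clock: 9.6
position: [0.5649, 0.0706, 0.0889]
tool_rot: [-3.142, 0.0, 0.848]
force: [-0.8, -0.2, -2.0]
grip_width: 0.017
finger_force: 78.3
[0.56491082 0.07057147 0.08891123] [-3.14153353e+00  5.75654090e-05  8.48318469e-01] [-0.7767702  -0.17487522 -2.00786661] [-0.00468305  0.04941454  0.01334942]
```

```bash
python3 -m crank '{"linear":[[0,0,-0.003],[0,0,-0.006],[0,0,-0.008],[0,0,-0.008]],"delta_rot":[[0,0,0],[0,0,0],[0,0,0],[0,0,0]],"fingers":[-1,-1,-1,-1]}'
python3 -m crank '{"linear":[[0,0,-0.002],[0,0,-0.004],[0,0,-0.004]],"delta_rot":[[0,0,0],[0,0,0],[0,0,0]],"fingers":[-1,-1,-1]}'
python3 -c "
from workcell import observe;o=observe();print(o['position'],o['tool_rot'],o['force'],o['moment'])"
```

```text
clock: 10.0
position: [0.5649, 0.0706, 0.087]
tool_rot: [-3.142, 0.0, 0.848]
force: [-0.6, 0.1, -1.7]
grip_width: 0.0175
finger_force: 78.3
clock: 10.3
position: [0.5651, 0.0706, 0.0867]
tool_rot: [3.141, -0.0, 0.848]
force: [-4.7, -1.4, 13.1]
grip_width: 0.0173
finger_force: 80.6
[0.56505375 0.07057278 0.08674946] [ 3.14118576e+00 -1.62520074e-04  8.48085453e-01] [-4.74779794 -1.37938791 13.12689972] [-0.16047641  1.07390191 -0.00861971]
```

```bash
python3 -m crank '{"linear":[[0,0,0.001],[0,0,0.001],[0,0,0.001],[0,-0.001,0.001],[0,-0.002,0.001]],"delta_rot":[[0,0,-0.12],[0,0,-0.3],[0,0,-0.5],[0,0,-0.7],[0,0,-0.9]],"fingers":[-1,-1,-1,-1,-1]}'
python3 -c "
from workcell import observe;o=observe();print(o['position'],o['tool_rot'],o['force'],o['moment'])"
```

```text
clock: 10.8
position: [0.5657, 0.0699, 0.0868]
tool_rot: [3.141, -0.002, 0.373]
force: [2.0, -2.0, 2.1]
grip_width: 0.0175
finger_force: 78.9
[0.56572365 0.06992897 0.08682929] [ 3.14104874e+00 -1.62986294e-03  3.72582613e-01] [ 2.04731347 -2.01244845  2.0956035 ] [-0.38110167 -0.42369914  0.07587234]
```

```bash
python3 -m crank '{"linear":[[0,0,0],[0,-0.001,0],[0,-0.002,0],[-0.001,-0.003,0],[-0.001,-0.003,0]],"delta_rot":[[0,0,-0.2],[0,0,-0.4],[0,0,-0.6],[0,0,-0.8],[0,0,-0.9]],"fingers":[-1,-1,-1,-1,-1]}'
python3 -c "
from workcell import observe;o=observe();print(o['position'],o['tool_rot'],o['force'],o['moment'])"
python3 -m crank '{"linear":[[0,0,0],[0,0,0],[0,0,0],[0,0,0],[0,0,0]],"delta_rot":[[0,0,-0.07],[0,0,-0.14],[0,0,-0.2],[0,0,-0.26],[0,0,-0.26]],"fingers":[-1,-1,-1,-1,-1]}'
python3 -c "
from workcell import observe;o=observe();print(o['position'],o['tool_rot'],o['force'],o['moment'])"
```

```text
clock: 11.3
position: [0.5657, 0.0688, 0.0869]
tool_rot: [3.141, -0.002, -0.099]
force: [4.2, -5.1, 3.7]
grip_width: 0.017
finger_force: 78.8
[0.56574931 0.06877785 0.08686717] [ 3.14137072e+00 -2.32648836e-03 -9.87385664e-02] [ 4.22221625 -5.10974333  3.69453384] [-1.0106278  -0.85721722  0.0355399 ]
clock: 11.8
position: [0.5658, 0.0686, 0.0869]
tool_rot: [3.142, -0.002, -0.232]
force: [4.4, -3.8, 4.1]
grip_width: 0.017
finger_force: 78.9
[0.56576905 0.06860778 0.08687318] [ 3.14158580e+00 -2.35387018e-03 -2.32108629e-01] [ 4.38809143 -3.84668101  4.10642732] [-1.04904093 -0.83327807  0.06455759]
```

```bash
for i in 1 2; do :; done; python3 -m crank '{"linear":[[0,0,0],[0,0,0],[0,0,0],[0,0,0]],"delta_rot":[[0,0,-0.03],[0,0,-0.06],[0,0,-0.08],[0,0,-0.08]],"fingers":[-1,-1,-1,-1]}'
python3 -c "
from workcell import observe;o=observe();print(o['tool_rot'],o['force'],o['moment'])"
python3 -m crank '{"linear":[[0,0,0],[0,0,0],[0,0,0],[0,0,0]],"delta_rot":[[0,0,-0.03],[0,0,-0.05],[0,0,-0.05],[0,0,-0.05]],"fingers":[-1,-1,-1,-1]}'
python3 -c "
from workcell import observe;o=observe();print(o['position'],o['tool_rot'],o['force'],o['moment'])"
```

```text
clock: 12.2
position: [0.5657, 0.0684, 0.0868]
tool_rot: [3.141, -0.002, -0.273]
force: [3.0, -5.8, 4.0]
grip_width: 0.0169
finger_force: 79.0
[ 3.14139214e+00 -2.17984050e-03 -2.73175700e-01] [ 2.96280722 -5.8426047   4.00781196] [-1.373668   -0.66231777  0.11922168]
clock: 12.6
position: [0.5657, 0.0684, 0.0869]
tool_rot: [3.141, -0.002, -0.298]
force: [4.0, -7.0, 3.7]
grip_width: 0.0177
finger_force: 79.1
[0.56568392 0.06835449 0.0868741 ] [ 3.14134276e+00 -2.29982578e-03 -2.98439772e-01] [ 4.02459193 -7.0151638   3.66079201] [-1.43718374 -0.72510779  0.61568829]
```

```bash
python3 -m crank '{"linear":[[0,0,0],[0,0,0],[0,0,0],[0,0,0]],"delta_rot":[[0,0,-0.03],[0,0,-0.04],[0,0,-0.04],[0,0,-0.04]],"fingers":[-1,-1,-1,-1]}'
python3 -c "
from workcell import observe;o=observe();print(o['tool_rot'],o['force'],o['moment'])"
python3 -m crank '{"linear":[[0,0,0],[0,0,0],[0,0,0],[0,0,0],[0,0,0]],"delta_rot":[[0,0,0.06],[0,0,0.12],[0,0,0.15],[0,0,0.15],[0,0,0.15]],"fingers":[-1,-1,-1,-1,-1]}'
python3 -c "
from workcell import observe;o=observe();print(o['position'],o['tool_rot'],o['force'],o['moment'])"
```

```text
clock: 13.0
position: [0.5657, 0.0683, 0.0868]
tool_rot: [3.141, -0.002, -0.319]
force: [3.3, -6.6, 4.5]
grip_width: 0.0174
finger_force: 79.6
[ 3.14126119e+00 -2.36913745e-03 -3.18806720e-01] [ 3.27138426 -6.62423971  4.47157962] [-1.53501682 -0.70988873  1.07213416]
clock: 13.5
position: [0.5656, 0.069, 0.0868]
tool_rot: [-3.141, -0.002, -0.242]
force: [4.7, -4.6, 5.5]
grip_width: 0.0172
finger_force: 79.2
[0.56559238 0.0689625  0.0868367 ] [-3.14119495e+00 -1.90161367e-03 -2.41510615e-01] [ 4.72433259 -4.56937392  5.53220491] [-0.92855579 -0.93798217  0.08290632]
```

```bash
python3 -m crank '{"linear":[[0.001,-0.001,0],[0.002,-0.002,0],[0.003,-0.003,0],[0.003,-0.003,0]],"delta_rot":[[0,0,0],[0,0,0.02],[0,0,0.02],[0,0,0.02]],"fingers":[-1,-1,-1,-1]}'
python3 -c "
from workcell import observe;o=observe();print(o['position'],o['tool_rot'],o['force'],o['moment'])"
```

```text
clock: 13.9
position: [0.5658, 0.0688, 0.0868]
tool_rot: [-3.141, -0.001, -0.231]
force: [-1.3, -0.1, 9.4]
grip_width: 0.0172
finger_force: 79.8
[0.56575518 0.06883797 0.08679929] [-3.14098207e+00 -6.32794111e-04 -2.30652588e-01] [-1.30428906 -0.13076777  9.35337829] [-0.09985051  0.09883542  0.00798598]
```

Forces are relaxed, so I lift straight out slowly and then rise.

```bash
python3 -m crank '{"linear":[[0,0,0.01],[0,0,0.02],[0,0,0.035],[0,0,0.05],[0,0,0.07]],"delta_rot":[[0,0,0],[0,0,0],[0,0,0],[0,0,0],[0,0,0]],"fingers":[-1,-1,-1,-1,-1]}'
python3 -m crank '{"linear":[[-0.03,0.01,0.1],[-0.1,0.03,0.3],[-0.25,0.05,0.4],[-0.25,0.05,0.4],[-0.25,0.05,0.4]],"delta_rot":[[0,0,0],[0,0,0],[0,0,0],[0,0,0],[0,0,0]],"fingers":[-1,-1,-1,-1,-1]}'
python3 - <<'E'
from h import *
from workcell import observe,grab_frame
o=observe();print(o['position'],o['tool_rot'],o['force'],o['grip_width'])
F={n:grab_frame(n) for n in ("wrist","scene","top")};pickle.dump(F,open("pics/F5.pkl","wb"))
im=np.zeros((600,800,3),np.uint8); w=F["wrist"]
im[:300,:400]=cv2.resize(w["image"],(400,300))
c=proj(w,(.5638,.0702,.0535)).astype(int);print("ring px wrist",c)
def put(f,y,x):
    c=proj(f,(.5638,.0702,.0535)).astype(int);X=min(max(c[0]-40,0),480);Y=min(max(c[1]-30,0),360)
    im[y:y+300,x:x+400]=cv2.resize(f["image"][Y:Y+60,X:X+80],(400,300),interpolation=cv2.INTER_CUBIC);print(X,Y)
put(w,0,400);put(F["scene"],300,0);put(F["top"],300,400)
cv2.imwrite("pics/c5.png",im[:,:,::-1])
E
```

```text
clock: 14.4
position: [0.5653, 0.0687, 0.1041]
tool_rot: [3.142, 0.0, -0.23]
force: [0.3, 0.1, -1.5]
grip_width: 0.0172
finger_force: 78.1
clock: 14.9
position: [0.503, 0.0813, 0.2049]
tool_rot: [-3.141, -0.002, -0.23]
force: [0.7, -1.0, -0.8]
grip_width: 0.0172
finger_force: 78.2
[0.50303823 0.08132242 0.20491326] [-3.14059026e+00 -1.81517137e-03 -2.29830531e-01] [ 0.68785439 -0.95205237 -0.82708302] 0.01716177175302255
ring px wrist [279 126]
239 96
271 227
290 181
```

View pics/c5.png

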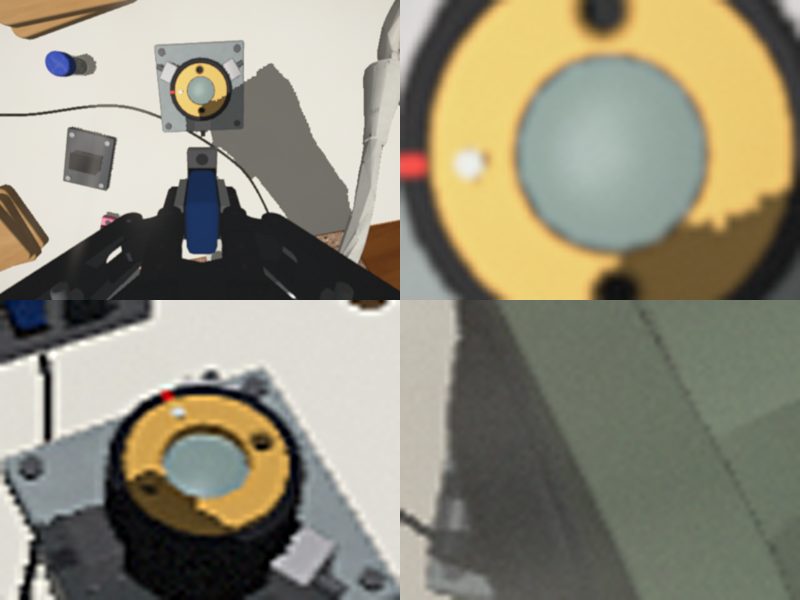

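The dot at (470,163) in the crop is level with the red line at (413,165), so the ring is tight. Now I return the spanner to its rest.

```bash
R='1'; python3 -m crank '{"linear":[[0,0.05,0],[0,0.1,0],[0,0.15,0],[0,0.15,0],[0,0.15,0]],"delta_rot":[[0,0,0.25],[0,0,0.5],[0,0,0.75],[0,0,1],[0,0,1]],"fingers":[-1,-1,-1,-1,-1]}'
python3 -m crank '{"linear":[[0,0.05,0],[0,0.1,0],[0,0.15,0],[0,0.15,0],[0,0.15,0]],"delta_rot":[[0,0,0.25],[0,0,0.5],[0,0,0.75],[0,0,1],[0,0,1]],"fingers":[-1,-1,-1,-1,-1]}'
python3 -m crank '{"linear":[[0,0.05,0],[0,0.1,0],[0,0.15,0],[0,0.15,0],[0,0.15,0]],"delta_rot":[[0,0,0.25],[0,0,0.5],[0,0,0.75],[0,0,1],[0,0,1]],"fingers":[-1,-1,-1,-1,-1]}'
python3 -m crank '{"linear":[[0,0.05,0],[0,0.1,0],[0,0.15,0],[0,0.15,0],[0,0.15,0]],"delta_rot":[[0,0,0.25],[0,0,0.5],[0,0,0.75],[0,0,1],[0,0,1]],"fingers":[-1,-1,-1,-1,-1]}'
python3 -m crank '{"linear":[[-0.01,0.05,0],[-0.033,0.1,0],[-0.033,0.12,0],[-0.033,0.12,0],[-0.033,0.12,0]],"delta_rot":[[0,0,0.25],[0,0,0.5],[0,0,0.75],[0,0,1],[0,0,1]],"fingers":[-1,-1,-1,-1,-1]}'
python3 -m crank '{"linear":[[0,0,0],[0,0,0],[0,0,0],[0,0,0]],"delta_rot":[[0,0,0.2],[0,0,0.43],[0,0,0.43],[0,0,0.43]],"fingers":[-1,-1,-1,-1]}'
python3 -c "
from workcell import observe;o=observe();print(o['qpos'],o['position'],o['tool_rot'],o['force'],o['moment'])"
```

```text
clock: 15.55
position: [0.5031, 0.1185, 0.2028]
tool_rot: [-3.141, 0.002, 0.296]
force: [0.4, -0.3, -1.3]
grip_width: 0.0173
finger_force: 78.2
clock: 16.05
position: [0.503, 0.1558, 0.2031]
tool_rot: [-3.141, 0.001, 0.815]
force: [-0.3, -1.2, -0.8]
grip_width: 0.0167
finger_force: 78.2
clock: 16.55
position: [0.503, 0.1931, 0.2032]
tool_rot: [-3.141, 0.0, 1.336]
force: [-0.3, -0.8, -1.4]
grip_width: 0.0175
finger_force: 78.2
clock: 17.05
position: [0.503, 0.2305, 0.2033]
tool_rot: [-3.141, 0.0, 1.858]
force: [-0.4, -1.4, -0.5]
grip_width: 0.0173
finger_force: 78.2
clock: 17.55
position: [0.4948, 0.2603, 0.2034]
tool_rot: [-3.141, -0.0, 2.381]
force: [-0.2, -0.5, -1.0]
grip_width: 0.0173
finger_force: 78.2
clock: 17.95
position: [0.4948, 0.2606, 0.2037]
tool_rot: [-3.141, -0.0, 2.603]
force: [-0.2, 0.4, -0.6]
grip_width: 0.0172
finger_force: 78.2
[-0.06565739  0.56301317 -0.74046955  1.79349999  0.45397175  0.96347725
  0.03672948] [0.49482351 0.26055543 0.20365402] [-3.14116014e+00 -9.03690401e-05  2.60292374e+00] [-0.1775044   0.42845496 -0.55542511] [ 0.00437652 -0.0065767   0.05492247]
```

```bash
python3 -m crank '{"linear":[[0,0.002,-0.15],[0,0.002,-0.3],[0,0.002,-0.45],[0,0.002,-0.53],[0,0.002,-0.53]],"delta_rot":[[0,0,0.023],[0,0,0.023],[0,0,0.023],[0,0,0.023],[0,0,0.023]],"fingers":[-1,-1,-1,-1,-1]}'
python3 -m crank '{"linear":[[0,0,-0.01],[0,0,-0.02],[0,0,-0.03],[0,0,-0.04],[0,0,-0.044]],"delta_rot":[[0,0,0],[0,0,0],[0,0,0],[0,0,0],[0,0,0]],"fingers":[-1,-1,-1,-1,-1]}'
python3 -c "
from workcell import observe;o=observe();print(o['position'],o['tool_rot'],o['force'],o['moment'])"
```

```text
clock: 18.45
position: [0.4935, 0.2607, 0.069]
tool_rot: [-3.138, -0.002, 2.619]
force: [0.0, 0.7, -0.6]
grip_width: 0.017
finger_force: 78.3
clock: 18.95
position: [0.4949, 0.2615, 0.0604]
tool_rot: [3.141, 0.0, 2.624]
force: [-0.8, -0.2, -0.7]
grip_width: 0.0174
finger_force: 78.3
[0.49486053 0.26146646 0.06042509] [3.14139815e+00 3.39675469e-04 2.62424074e+00] [-0.80678986 -0.15917932 -0.72279541] [ 0.02149713 -0.04037216  0.01790218]
```

```bash
python3 -m crank '{"linear":[[0,-0.001,-0.004],[0,-0.001,-0.008],[0,-0.001,-0.012],[0,-0.001,-0.012],[0,-0.001,-0.012]],"delta_rot":[[0,0,-0.017],[0,0,-0.017],[0,0,-0.017],[0,0,-0.017],[0,0,-0.017]],"fingers":[-1,-1,-1,-1,-1]}' 
python3 -c "
from workcell import observe;o=observe();print(o['position'],o['tool_rot'],o['force'],o['moment'])"
```

```text
clock: 19.45
position: [0.4948, 0.2613, 0.0574]
tool_rot: [3.142, 0.0, 2.616]
force: [-0.1, -0.0, 2.2]
grip_width: 0.017
finger_force: 78.4
[0.49476119 0.26133096 0.05738373] [3.14154793e+00 1.35611284e-04 2.61597024e+00] [-0.13637346 -0.01084228  2.20815906] [-0.18487267  0.1202855   0.01235909]
```

```bash
python3 -m crank '{"linear":[[0,0,0],[0,0,0],[0,0,0],[0,0,0],[0,0,0]],"delta_rot":[[0,0,0],[0,0,0],[0,0,0],[0,0,0],[0,0,0]],"fingers":[-0.5,-0.3,-0.1,0.1,0.1]}' 20
python3 -m crank '{"linear":[[0,0,0],[0,0,0],[0,0,0.05],[0,0,0.2],[0,0,0.4]],"delta_rot":[[0,0,0],[0,0,0],[0,0,0],[0,0,0],[0,0,0]],"fingers":[0.1,0.1,0.1,0.1,0.1]}'
python3 -m crank '{"linear":[[0,0,0.2],[0,0,0.4],[-0.2,-0.2,0.6],[-0.2,-0.2,0.6],[-0.2,-0.2,0.6]],"delta_rot":[[0,0,0],[0,0,0],[0,0,0],[0,0,0],[0,0,0]],"fingers":[0.1,0.1,0.1,0.1,0.1]}'
python3 - <<'E'
from h import *
from workcell import observe,grab_frame
o=observe();print(o['position'],o['tool_rot'],o['force'],o['grip_width'])
s0=pickle.load(open("pics/scene0.pkl","rb"));t0=pickle.load(open("pics/top0.pkl","rb"))
s=grab_frame("scene");w=grab_frame("wrist");t=grab_frame("top")
B=((105,120,40),(130,255,255))
for n,f in(("before",s0),("after",s)):
    for nm,lo,hi,bx in (("spanner",*B,(205,185,260,240)),("vial",*B,(280,180,305,215)),("cup",(0,150,100),(8,255,255),(380,205,430,270)),("pink",(160,50,100),(178,255,255),(150,215,195,255))):
        c=comps(f,lo,hi,bx); print(n,nm,c[0][0] if c else None,c[0][1].round(1) if c else None, rect(c[0][2]) if nm=="spanner" and c else "")
d=cv2.absdiff(s["image"],s0["image"]).max(2)[278:325,202:252]; print("dish diff",(d>40).mean())
for c in comps(w,(105,120,30),(130,255,255),(150,50,450,400),100)[:3]: print("wrist blue",c[0],c[1],c[2].min(0),c[2].max(0))
print("exp top",proj(w,(.4957,.2615,.082)))
E
```

```text
clock: 19.95
position: [0.4947, 0.2613, 0.0573]
tool_rot: [-3.142, -0.0, 2.616]
force: [0.2, 0.3, 0.8]
grip_width: 0.047
finger_force: 0.0
clock: 20.45
position: [0.4936, 0.261, 0.1579]
tool_rot: [-3.139, -0.002, 2.617]
force: [1.2, -0.0, 0.7]
grip_width: 0.0469
finger_force: 0.0
clock: 20.95
position: [0.4435, 0.2098, 0.3107]
tool_rot: [3.14, 0.004, 2.615]
force: [0.6, -0.1, 0.2]
grip_width: 0.0468
finger_force: 0.0
[0.44345182 0.20978783 0.31068941] [3.14042156 0.00428015 2.61508663] [ 0.55696826 -0.10420639  0.18943364] 0.04676031649326143
before spanner 319 [229.5 207.7] ((229.5, 207.5), (19.0, 17.0), 90.0)
before vial 150 [293.1 195.5] 
before cup 706 [407.3 227.5] 
before pink 119 [170.1 227.8] 
after spanner 318 [229.5 207.8] ((229.5, 207.5), (19.0, 17.0), 90.0)
after vial 149 [293.1 195.5] 
after cup 710 [407.3 227.5] 
after pink 124 [169.8 227.9] 
dish diff 0.5880851063829787
wrist blue 600 [338.63666667 190.27166667] [329. 174.] [349. 207.]
exp top [341.36033911 194.49384712]
```

The spanner, vial and cup sit at the same pixels as at the start. The dish pixels differ, most likely from the arm's shadow, and the arm never came near it. I'm handing in.

```bash
python3 -m crank '{"linear":[[0,0,0],[0,0,0]],"delta_rot":[[0,0,0],[0,0,0]],"fingers":[0.1,0.1]}'; python3 -c "
from workcell import bot;print(bot.job_done())"
```

```text
clock: 21.3
position: [0.4447, 0.2118, 0.3067]
tool_rot: [-3.141, -0.001, 2.617]
force: [1.0, -0.1, 0.5]
grip_width: 0.047
finger_force: 0.0
the job is handed in; nothing more can be done
None
```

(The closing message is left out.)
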